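# Unstack the vial racks and load the sampler deck

### The arm

A 7-joint arm with a two-finger parallel gripper is mounted at the origin on the work surface. World frame = base frame: x ahead of the robot, y to its left, z up, the work surface at z = 0. Lengths are in m, angles in rad, forces in N, time in s.
With the tool pointing down it reaches from about 0.35 to 0.9 m from the base axis. Payload 8.1 kg.
Tool frame: the origin (TCP) lies at the very end of the fingers, on their centre line; the grasp point (between the pads) lies manip.hold_point_z behind it (manip.hold_point_z is the distance from the TCP to the grasp point, in m); z points along the fingers, y is the line along which they close (so a half turn about z gives the same grasp; the last joint's range is limited). The gripper opens to 85 mm and grips with 20 to 120 N. Pads are 22 mm wide; open, the fingers measure 114 mm over their backs; the gripper's body (76 mm by 85 mm) begins 54 mm behind the grasp point. The pads swing forward as they close: fully open they stand 13 mm farther back than shut.
Start: joints at [-0.103, 0.434, 0.025, 1.573, -0.012, 1.134, -0.075], TCP at [0.625, -0, 0.231] pointing down, gripper open.
Joint ranges: [-2.62, 2.62], [-0.44, 2.09], [-1.27, 1.32], [0.08, 2.57], [-1.32, 4.46], [0.12, 2], [-2.74, 2.74]. Speed limits (rad/s): [2.22, 2.22, 3.01, 3.01, 3.14, 3.14, 3.14].

### API

Orientations are given as a 3x3 rotation matrix whose columns are the frame's x, y, z axes.
In Python, from station import sensors, imaging, manip gives the robot as it stands.
- The arm moves only by the tool step_arm, never from a script. Its arguments are lists of equal length, an entry for each row: "offset": the shift along the tool's x, y, z in cm, a list of three; "twist": the turn, a rotation vector about the tool's x, y, z in rad, a list of three. In form: {"offset": [[dx, dy, dz], ...], "twist": [[ax, ay, az], ...]}. A call has 1 to 20 rows; each row is the pose to reach, as a shift and turn from the pose commanded when the call began, along the tool's axes at that moment; what a row does not reach only later rows make up. A row lasts 1/8 s, in which the tool goes at most 62.5 mm and 10.7 degrees, less where a joint would pass 70% of its speed; a pose out of reach is approached as far as the arm can. A call with a gripper value outside its range is refused whole. "fingers" is the closure in counts, from 0 (fully open) to 255 (shut), set as the call begins (left out, the last holds). The fingers move at their own pace and stop on an object; the grip force is fixed at half the most. Time passes only in rows, so rows that repeat a pose let the fingers close. It gives the time, the measured TCP pose, the force, the opening and the grip force at its end, in the units of the state.
- sensors.read_state(): the state, without advancing time (a new reading comes with each control period).
- imaging.camera(name): name is "scene" or "side" or "wrist"; returns (picture, depth): 384x512x3 uint8, blue, green, red; 384x512 float32, m along the optical axis (not along the pixel's ray), 0 where there is no reading.
- imaging.camera_model(name): a dict with "camera_matrix" (3x3 intrinsics, pixels), "distortion" ([k1, k2, p1, p2, k3] as OpenCV has them; the pictures are not rectified), "view" (4x4, takes a point from world to camera coordinates); the wrist camera has in their place "tool_from_camera" (4x4, takes a point from camera to tool coordinates, whose origin is the TCP and whose axes are the flange's). Camera axes: x right, y down, z forward; pixel columns grow to the right and rows downward; lengths in m; the calibration is good to about 2 mm. A picture is of the moment at which its call begins: read the wrist's pose just before it. camera_model takes no time and is no camera call.
- manip.hand_in(): hands the job in; it is judged then, once.
The state is a dict: "time": time; "joint_positions": joint angles; "dq": joint speeds; "joint_efforts": joint torques, N m; "ee_pos": TCP position; "tool_rot": TCP orientation; "contact_force": force on the tool from outside, world axes, zero at the start; "ft_torque": the same for the moment, N m; "finger_gap": finger opening in m; "finger_force": force on a finger pad.
Only numpy, scipy, OpenCV 4.12 (cv2) and the standard library are available. Lean on these libraries where they do the work, as an engineer would, in place of code of your own. Each camera call takes 0.05 s, during which the arm holds its last target. There are 200 camera calls.

### The job

The vial racks for the next run stand on the carrier tray in two stacks. Take the stacks apart, the top racks first, and load every rack into the holder of its own colour on the sampler's deck, sitting flat between the four corner guides. Keep the racks upright, set them down without dropping them, and leave the amber jar on the tray and the small solvent bottle on the bench behind it standing where they are.

Things in the scene. Friction and masses are not known exactly. Their poses are not given: they have to be found in the camera images.
- rack_red: red vial rack with white-capped vials: a rigid box 104 mm long (x axis), 54 mm wide (y), 40 mm high (z up), 0.13 to 0.25 kg, walls of full height, gripped across its width; origin: centre of underside. Starts as a lower rack, standing on the carrier tray (fixed steel tray 180 x 370 mm, floor 4 mm above the bench, rim 12 mm high); the two lower ones are about 180 mm apart, side by side.
- rack_blue: blue vial rack with white-capped vials: a rigid box 104 mm long (x axis), 54 mm wide (y), 40 mm high (z up), 0.13 to 0.25 kg, walls of full height, gripped across its width; origin: centre of underside. Starts as a lower rack, standing on the carrier tray (fixed steel tray 180 x 370 mm, floor 4 mm above the bench, rim 12 mm high); the two lower ones are about 180 mm apart, side by side.
- rack_yellow: yellow vial rack with white-capped vials: a rigid box 104 mm long (x axis), 54 mm wide (y), 40 mm high (z up), 0.13 to 0.25 kg, walls of full height, gripped across its width; origin: centre of underside. Starts as an upper rack, lying across a lower one at about a right angle; which upper rack is on which lower one varies.
- rack_green: green vial rack with white-capped vials: a rigid box 104 mm long (x axis), 54 mm wide (y), 40 mm high (z up), 0.13 to 0.25 kg, walls of full height, gripped across its width; origin: centre of underside. Starts as an upper rack, lying across a lower one at about a right angle; which upper rack is on which lower one varies.
- holder_red: fixed black holder, red floor and corner guides, 136 (x) by 86 mm (y); origin: centre of underside, 30 mm above the bench; rack floor 6 mm above origin. Guides rise 10 mm above the floor at the corners only (22 mm legs), opening 120 x 70 mm: 8 mm spare each side of a rack. The deck has 2 rows of 3 places, 146 mm apart in x, 120 mm in y; any holder may be in any place.
- holder_blue: fixed black holder, blue floor and corner guides, 136 (x) by 86 mm (y); origin: centre of underside, 30 mm above the bench; rack floor 6 mm above origin. Guides rise 10 mm above the floor at the corners only (22 mm legs), opening 120 x 70 mm: 8 mm spare each side of a rack. Two of the deck's six places hold a white wash station and a white trough, both up to 45 mm high.
- holder_yellow: fixed black holder, yellow floor and corner guides, 136 (x) by 86 mm (y); origin: centre of underside, 30 mm above the bench; rack floor 6 mm above origin. Guides rise 10 mm above the floor at the corners only (22 mm legs), opening 120 x 70 mm: 8 mm spare each side of a rack. Behind the deck stands the sampler's body with a rail, 165 mm high; its needle head, parked at the left end, 210 mm.
- holder_green: fixed black holder, green floor and corner guides, 136 (x) by 86 mm (y); origin: centre of underside, 30 mm above the bench; rack floor 6 mm above origin. Guides rise 10 mm above the floor at the corners only (22 mm legs), opening 120 x 70 mm: 8 mm spare each side of a rack. A rack fits either way round, its length along the holder's.
- jar: small amber glass jar with black cap, 36 mm across, 48 mm high, standing loose on the carrier tray between the stacks near its far edge; origin at the centre of its underside. Leave alone.
- solvent_bottle: small clear glass bottle with blue cap, 56 mm across, 105 mm high, standing loose on the bench itself just behind the tray (the similar bottles on top of the pump module are fixed); origin at the centre of its underside. Leave alone.
Mind the look-alikes: they are no part of the job. There is more than one size of the rack_red; the job needs the smaller.

How it is judged:
By the outcome, as a careful person would: the job done as asked, in the order asked, and still so for the second after the job is handed in, with the robot touching nothing.
It also fails if it takes over 128 s, if anything falls off the work surface, if the arm or the gripper's body presses on something with over 40 N, if the wrist force passes 120 N, or if a joint passes its speed limit or range.

## Working session

There is one attempt and no reset: what is moved stays moved. The work goes in short steps, Python scripts to look and compute and a tool call to move; the robot and the scene stay as the last step left them, time stands still between calls to the robot, and variables do not carry over. Pictures are saved under pics/ and viewed, at most 14 in all, crops included, and the job is handed in when it is done.

Besides the shell and the picture viewer there is one more tool, called after "Call:" in YAML: its name, and indented under it one key for each argument. step_arm: Moves the arm, as the interface text tells. Its arguments: {"type":"object","properties":{"offset":{"type":"array","items":{"type":"array","items":{"type":"number"}}},"twist":{"type":"array","items":{"type":"array","items":{"type":"number"}}},"fingers":{"type":"number"}},"required":["offset","twist"]}

```bash
ls; mkdir -p pics; cat > h.py <<'E'
import numpy as np, cv2
from station import sensors, imaging, manip
def cloud(name):
    s=sensors.read_state(); im,d=imaging.camera(name); m=imaging.camera_model(name)
    K=np.array(m["camera_matrix"]); D=np.array(m["distortion"],float)
    h,w=d.shape; u,v=np.meshgrid(np.arange(w),np.arange(h))
    p=cv2.undistortPoints(np.stack([u,v],-1).reshape(-1,1,2).astype(np.float32),K,D).reshape(h,w,2)
    c=np.dstack([p*d[...,None],d])
    if name=="wrist":
        T=np.eye(4);T[:3,:3]=s["tool_rot"];T[:3,3]=s["ee_pos"];T=T@np.array(m["tool_from_camera"])
    else: T=np.linalg.inv(np.array(m["view"]))
    P=c@T[:3,:3].T+T[:3,3]; P[d==0]=np.nan
    return im,P
E
python3 - <<'E'
from h import *
s=sensors.read_state();print(s,manip.hold_point_z)
ims=[]
for n in("scene","side","wrist"):
    im,P=cloud(n);cv2.imwrite(f"pics/{n}0.png",im);np.savez(f"{n}0.npz",im=im,P=P);ims.append(im)
a=np.hstack(ims[:2]);cv2.imwrite("pics/both.png",cv2.resize(a,(800,300)))
E
```

```text
pics
{'time': 0.0, 'joint_positions': array([-0.10256978,  0.4352221 ,  0.02495333,  1.57409529, -0.01159823,
        1.13400419, -0.07510929]), 'dq': array([-7.84008530e-04, -3.24183065e-04,  8.62576479e-04, -1.32570839e-03,
       -7.55000525e-04,  7.47535102e-05, -6.31475810e-04]), 'joint_efforts': array([ 8.97134169e-05, -6.70461059e+01,  1.02531374e+00, -3.16203833e+01,
        1.55155628e-02,  1.25530543e-02, -1.11555586e-06]), 'ee_pos': array([ 6.24492485e-01, -6.49902729e-05,  2.30526991e-01]), 'tool_rot': array([[ 9.06098137e-05,  9.99998751e-01, -1.57814139e-03],
       [ 9.99999987e-01, -9.08259778e-05, -1.36902674e-04],
       [-1.37045839e-04, -1.57812897e-03, -9.99998745e-01]]), 'contact_force': array([ 0.54051843, -0.68389395,  0.54448709]), 'ft_torque': array([ 0.01873676, -0.00725149,  0.00234385]), 'finger_force': 0.0, 'finger_gap': 0.08513461419720209} 0.0187
```

View pics/scene0.png

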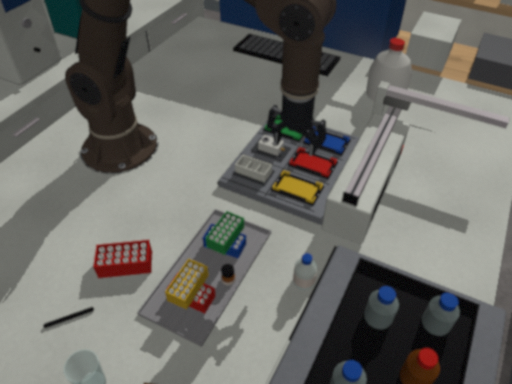

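View pics/side0.png

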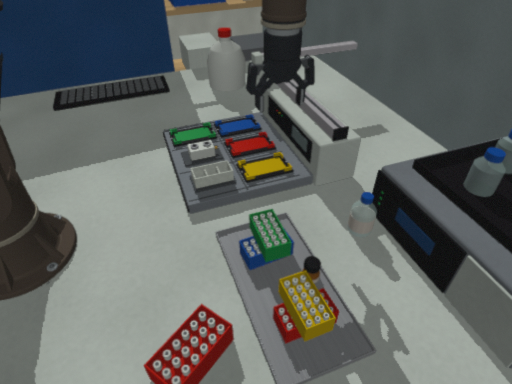

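Candidates, in scene pixels:
- **Red racks:** the large red rack on the bench at (123,258) is the look-alike. The small one under the yellow rack at (203,297) is the one I want.
- **Upper racks:** yellow (187,283) on red, green (224,231) on blue.
- **Bottles:** the loose solvent bottle is at (306,270), and the pump bottles are at (382,305) and nearby.

Next I measure poses from the colour masks and depth.

```bash
cat >> h.py <<'E'
def masks(im):
    hsv=cv2.cvtColor(im,cv2.COLOR_BGR2HSV);H,S,V=cv2.split(hsv);b=(S>130)&(V>70)
    return dict(red=b&((H<8)|(H>172)),blue=b&(H>105)&(H<128),yellow=b&(H>18)&(H<34)&(V>100),green=b&(H>50)&(H<85))
def report(im,P,box=None):
    for k,m in masks(im).items():
        n,l,st,ce=cv2.connectedComponentsWithStats(m.astype(np.uint8))
        for i in range(1,n):
            if st[i,4]<60: continue
            q=P[l==i];q=q[np.isfinite(q[:,0])]
            if len(q)<30: continue
            z=np.percentile(q[:,2],95);t=q[(q[:,2]>z-.006)]
            if z>.3 or not .2<t[:,0].mean()<1: continue
            r=cv2.minAreaRect((t[:,:2]*1000).astype(np.float32))
            print(k,"px",ce[i].round(),st[i,4],"z",z.round(3),"rect",np.round(r[0],1),np.round(r[1],1),round(r[2],1))
E
python3 - <<'E'
from h import *
for n in("scene","side","wrist"):
    d=np.load(n+"0.npz");print(n);report(d["im"],d["P"])
d=np.load("side0.npz");P=d["P"]
for nm,(u,v) in dict(jarcap=(312,265),bottlecap=(367,199),traya=(225,238),trayb=(285,218),trayc=(365,348),bigred=(190,345),wash=(200,150)).items(): print(nm,P[v,u].round(3))
im=d["im"][200:350,210:400];cv2.imwrite("pics/crop1.png",cv2.resize(im,None,fx=4,fy=4,interpolation=2))
E
```

```text
scene
red px [396.  43.] 153 z 0.222 rect [699.3 716.8] [52.2 47.9] 79.1
red px [313. 162.] 625 z 0.046 rect [616.5 110. ] [129.1 244.2] 0.0
red px [123. 262.] 1100 z 0.054 rect [ 322.2 -363.5] [134.7  72.1] 34.8
red px [204. 300.] 264 z 0.045 rect [ 566.1 -363.6] [30.6 54.3] 2.1
blue px [334. 143.] 265 z 0.048 rect [687.  145.2] [ 52.2 306.9] 14.3
blue px [236. 249.] 142 z 0.045 rect [ 570.7 -195.5] [43.9 18.9] 70.3
blue px [307. 259.] 76 z 0.108 rect [ 754.2 -195.3] [19.1 23. ] 24.8
blue px [387. 294.] 254 z 0.234 rect [ 949.2 -289.5] [32.4 31.1] 82.1
blue px [352. 370.] 335 z 0.234 rect [ 939.4 -460. ] [32.1 31.2] 78.1
yellow px [297. 188.] 602 z 0.044 rect [617.   63.9] [126.8  71.4] 0.6
yellow px [181. 288.] 377 z 0.087 rect [ 525.  -366.8] [ 55.3 105.1] 0.7
green px [220. 242.] 153 z 0.085 rect [ 526.8 -197. ] [54.6 95.2] 0.0
side
red px [224.  32.] 109 z 0.219 rect [698.4 710. ] [34.6 45.1] 77.4
red px [249. 144.] 546 z 0.044 rect [615.6 187.6] [ 81.8 126.3] 89.2
red px [330. 302.] 124 z 0.044 rect [ 575.  -364.7] [ 9.9 54. ] 1.8
red px [285. 325.] 448 z 0.043 rect [ 486.4 -36
[... 1075 characters left out ...]
9.7
blue px [206. 293.] 513 z 0.043 rect [ 563.  -183.6] [61.1 21.6] 88.0
yellow px [189.  74.] 196 z 0.046 rect [562.1  98.9] [20.1 22.2] 89.9
yellow px [297.  72.] 191 z 0.046 rect [668.2  99.9] [22.2 20.1] 0.5
yellow px [244. 104.] 5464 z 0.036 rect [615.2  69.9] [110.   59.2] 0.0
yellow px [193. 136.] 192 z 0.045 rect [562.   41.3] [19.4 22.4] 89.7
yellow px [295. 135.] 193 z 0.045 rect [668.5  41.5] [22.2 19.7] 0.9
green px [179. 298.] 1067 z 0.083 rect [554.  -90.5] [234.1  50.7] 76.8
jarcap [ 0.58  -0.287  0.048]
bottlecap [ 0.746 -0.207  0.103]
traya [ 0.449 -0.12   0.004]
trayb [ 0.605 -0.105  0.001]
trayc [ 0.606 -0.451  0.003]
bigred [ 0.321 -0.358  0.035]
wash [0.464 0.165 0.063]
```

View pics/crop1.png

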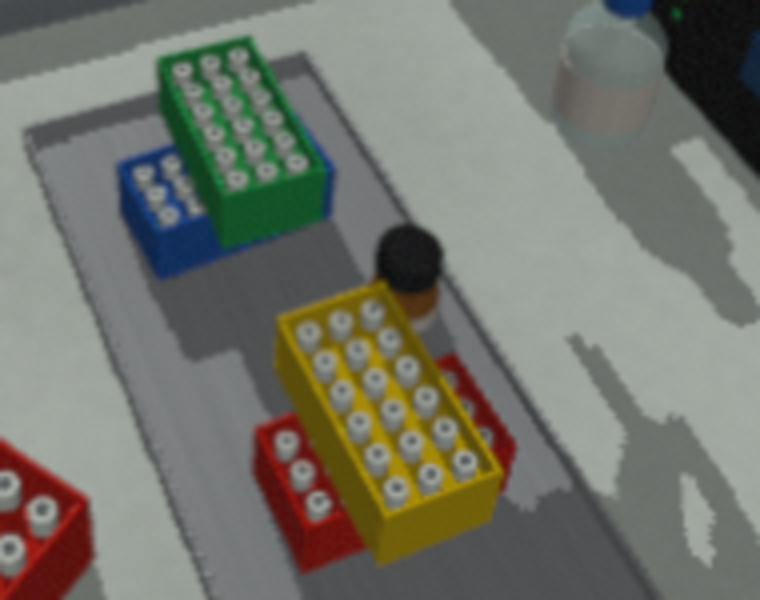

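View pics/wrist0.png

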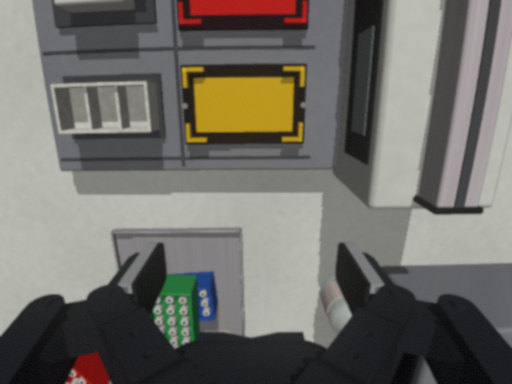

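The crop shows green on blue, yellow on the small red rack with its 104 x 54 footprint, and the jar beside them. The tool axes are x = world +y, y = world +x, z = down. I'll move over the deck first and take one look to fix the holder poses.

Call:
step_arm:
  offset:
    - [3,0,-2]
    - [7,0,-4]
    - [11,0,-6]
    - [14,0,-7]
    - [15,0,-7]
    - [15,0,-7]
    - [15,0,-7]
    - [15,0,-7]
  twist:
    - [0,0,0]
    - [0,0,0]
    - [0,0,0]
    - [0,0,0]
    - [0,0,0]
    - [0,0,0]
    - [0,0,0]
    - [0,0,0]
  fingers: 0

```text
time: 1.15
ee_pos: [0.6251, 0.1482, 0.3009]
tool_rot: [[0.002, 1.0, -0.0], [1.0, -0.002, -0.001], [-0.001, -0.0, -1.0]]
contact_force: [0.2, 0.3, 0.3]
finger_gap: 0.0852
finger_force: 0.0
```

```bash
python3 - <<'E'
from h import *
im,P=cloud("wrist");cv2.imwrite("pics/w1.png",im)
for k,m in masks(im).items():
    q=P[m];q=q[np.isfinite(q[:,0])];q=q[(q[:,2]>.03)&(q[:,2]<.055)&(q[:,1]>0)]
    if len(q)>50:
        print(k,len(q),"min",np.percentile(q,.5,axis=0).round(4),"max",np.percentile(q,99.5,axis=0).round(4))
q=P.reshape(-1,3);t=q[(q[:,2]>.11)&(q[:,2]<.22)&(q[:,1]>-.05)&(q[:,0]>.5)]
for y in np.arange(-.05,.5,.05):
    r=t[(t[:,1]>y)&(t[:,1]<y+.05)]
    if len(r)>20: print("body y",y.round(2),"xmin",np.percentile(r[:,0],1).round(3),"zmax",r[:,2].max().round(3))
r=q[(q[:,0]>.39)&(q[:,0]<.55)&(q[:,1]>0)&(q[:,1]<.26)];print("low side zmax",np.nanpercentile(r[:,2],99.9))
E
```

```text
red 4401 min [0.5501 0.1492 0.0327] max [0.6783 0.23   0.0455]
blue 5028 min [0.5495 0.2712 0.0327] max [0.6786 0.3407 0.0453]
yellow 3479 min [0.5087 0.0322 0.0331] max [0.6808 0.1912 0.0521]
green 4714 min [0.4053 0.2703 0.0328] max [0.531  0.3442 0.0456]
body y -0.05 xmin 0.727 zmax 0.13
body y 0.0 xmin 0.725 zmax 0.162
body y 0.05 xmin 0.726 zmax 0.162
body y 0.1 xmin 0.725 zmax 0.162
body y 0.15 xmin 0.724 zmax 0.162
body y 0.2 xmin 0.724 zmax 0.162
body y 0.25 xmin 0.724 zmax 0.162
body y 0.3 xmin 0.723 zmax 0.162
low side zmax 0.07038638781286276
```

View pics/w1.png

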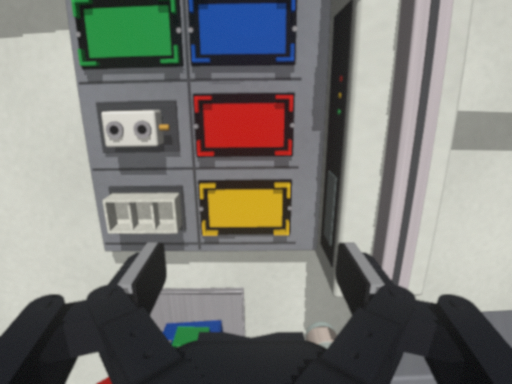

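The picture shows the holders at green (128,33), blue (245,30), red (243,125) and yellow (245,208), with the wash station at (130,128) and trough at (142,212). In world x, y that gives yellow (.615,.070), red (.614,.190), blue (.614,.310) and green (.468,.310). Next I move above the yellow rack.

Call:
step_arm:
  offset:
    - [-2,-0.4,0.5]
    - [-6,-1.2,1.5]
    - [-10.5,-2,3]
    - [-15,-3,4.5]
    - [-20,-4,6]
    - [-25,-5,7.5]
    - [-30,-6,9]
    - [-35,-7,10.5]
    - [-40,-8,12]
    - [-45,-9,13.5]
    - [-48.5,-9.6,14.5]
    - [-51,-9.9,15.5]
    - [-51.7,-10,16]
    - [-51.7,-10,16]
    - [-51.7,-10,16]
    - [-51.7,-10,16]
  twist:
    - [0,0,0]
    - [0,0,0]
    - [0,0,0]
    - [0,0,0]
    - [0,0,0]
    - [0,0,0]
    - [0,0,0]
    - [0,0,0]
    - [0,0,0]
    - [0,0,0]
    - [0,0,0]
    - [0,0,0]
    - [0,0,0]
    - [0,0,0]
    - [0,0,0]
    - [0,0,0]

```text
time: 3.2
ee_pos: [0.5257, -0.3659, 0.1418]
tool_rot: [[-0.002, 1.0, 0.001], [1.0, 0.002, 0.0], [0.0, 0.001, -1.0]]
contact_force: [-0.5, -0.3, 0.7]
finger_gap: 0.0854
finger_force: 0.0
```

```bash
python3 - <<'E'
from h import *
im,P=cloud("wrist");cv2.imwrite("pics/w2.png",im);report(im,P)
s=sensors.read_state();print(s["ee_pos"],s["joint_positions"].round(2))
E
```

```text
red px [ 56. 167.] 5779 z 0.051 rect [ 323.6 -360.7] [129.1  70.5] 34.8
red px [ 27. 137.] 77 z 0.038 rect [ 333.5 -318.9] [18.8  7.1] 32.8
red px [ 10. 152.] 67 z 0.038 rect [ 313.4 -332.3] [16.8  5.9] 33.4
red px [301. 183.] 1374 z 0.043 rect [ 567.4 -362.5] [23.8 53.9] 2.3
red px [200. 188.] 690 z 0.043 rect [ 482.4 -366.3] [12.9 53.6] 1.5
blue px [190.   1.] 94 z 0.044 rect [ 481.2 -219.8] [20.9  3.4] 1.0
yellow px [248. 197.] 6654 z 0.083 rect [ 522.8 -366.1] [ 53.7 104.2] 2.1
green px [252.  13.] 1151 z 0.083 rect [ 524.5 -237.1] [53.5 13. ] 0.4
[ 0.5255846  -0.36606496  0.14178415] [ 0.45  0.54  0.11  1.64 -0.07  0.96  0.59]
```

View pics/w2.png

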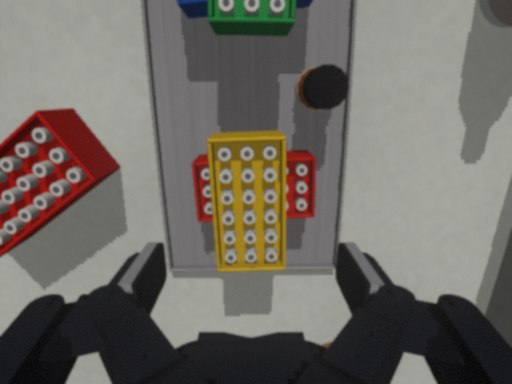

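Yellow is at (522.8, −366.1), turned +2°. The pads will straddle it at pixel (248,197), clear of the jar at (323,88). Descending and gripping.

Call:
step_arm:
  offset:
    - [0,-0.2,1]
    - [0,-0.2,2.5]
    - [0,-0.2,4.5]
    - [0,-0.2,6.5]
    - [0,-0.2,8]
    - [0,-0.2,8.7]
    - [0,-0.2,8.9]
    - [0,-0.2,8.9]
    - [0,-0.2,8.9]
  twist:
    - [0,0,-0.035]
    - [0,0,-0.035]
    - [0,0,-0.035]
    - [0,0,-0.035]
    - [0,0,-0.035]
    - [0,0,-0.035]
    - [0,0,-0.035]
    - [0,0,-0.035]
    - [0,0,-0.035]
  fingers: 0

```text
time: 4.38
ee_pos: [0.5234, -0.3673, 0.053]
tool_rot: [[-0.035, 0.999, 0.001], [0.999, 0.035, -0.001], [-0.001, 0.001, -1.0]]
contact_force: [-0.1, 0.2, 0.6]
finger_gap: 0.0854
finger_force: 0.0
```

Call:
step_arm:
  offset:
    - [0,0,0]
    - [0,0,0]
    - [0,0,0]
    - [0,0,0]
    - [0,0,0]
    - [0,0,0]
    - [0,0,0]
    - [0,0,0]
    - [0,0,0]
    - [0,0,0]
  twist:
    - [0,0,0]
    - [0,0,0]
    - [0,0,0]
    - [0,0,0]
    - [0,0,0]
    - [0,0,0]
    - [0,0,0]
    - [0,0,0]
    - [0,0,0]
    - [0,0,0]
  fingers: 255

```text
time: 5.62
ee_pos: [0.5234, -0.3673, 0.0529]
tool_rot: [[-0.035, 0.999, 0.001], [0.999, 0.035, -0.001], [-0.001, 0.001, -1.0]]
contact_force: [-0.8, 0.4, 5.2]
finger_gap: 0.053
finger_force: 64.1
```

Call:
step_arm:
  offset:
    - [0,0,-0.3]
    - [0,0,-1]
    - [0,0,-2.5]
    - [0,0,-4.5]
    - [0,0,-6.5]
    - [0,0,-8.2]
    - [0,0,-9]
    - [0,0,-9]
    - [0,0,-9]
  twist:
    - [0,0,0]
    - [0,0,0]
    - [0,0,0]
    - [0,0,0]
    - [0,0,0]
    - [0,0,0]
    - [0,0,0]
    - [0,0,0]
    - [0,0,0]

```text
time: 6.75
ee_pos: [0.5226, -0.3667, 0.1416]
tool_rot: [[-0.035, 0.999, -0.001], [0.999, 0.035, 0.001], [0.001, -0.001, -1.0]]
contact_force: [-0.7, -0.8, -1.0]
finger_gap: 0.0532
finger_force: 63.3
```

Call:
step_arm:
  offset:
    - [0.7,0.2,0]
    - [2.5,0.6,0]
    - [5,1.2,0]
    - [8,2,0]
    - [11,2.8,0]
    - [14,3.5,0]
    - [17.5,4.3,0]
    - [21,5.2,0]
    - [24.5,6,0]
    - [28,7,0]
    - [31.5,7.8,0]
    - [35,8.6,0]
    - [38,9.4,0]
    - [40.5,10,0]
    - [42.3,10.4,0]
    - [43.2,10.6,0]
    - [43.4,10.7,0]
    - [43.4,10.7,0]
    - [43.4,10.7,0]
    - [43.4,10.7,0]
  twist:
    - [0,0,-0.03]
    - [0,0,-0.1]
    - [0,0,-0.2]
    - [0,0,-0.3]
    - [0,0,-0.4]
    - [0,0,-0.5]
    - [0,0,-0.62]
    - [0,0,-0.74]
    - [0,0,-0.86]
    - [0,0,-0.98]
    - [0,0,-1.1]
    - [0,0,-1.22]
    - [0,0,-1.34]
    - [0,0,-1.44]
    - [0,0,-1.51]
    - [0,0,-1.536]
    - [0,0,-1.536]
    - [0,0,-1.536]
    - [0,0,-1.536]
    - [0,0,-1.536]

```text
time: 9.25
ee_pos: [0.6148, 0.0697, 0.1424]
tool_rot: [[-1.0, 0.001, 0.0], [0.001, 1.0, -0.0], [-0.0, -0.0, -1.0]]
contact_force: [-0.1, 0.2, -0.9]
finger_gap: 0.0531
finger_force: 63.3
```

```bash
python3 - <<'E'
from h import *
im,P=cloud("side");report(im,P)
s=sensors.read_state();print(s["ee_pos"],s["joint_positions"].round(2))
E
```

```text
red px [224.  32.] 115 z 0.219 rect [697.6 707.6] [38.8 46.2] 68.6
red px [246. 146.] 392 z 0.044 rect [615.6 187.2] [ 80.6 127.6] 89.9
red px [305. 317.] 1457 z 0.043 rect [ 528.3 -366.9] [104.6  54.5] 2.7
red px [192. 350.] 2654 z 0.052 rect [ 320.6 -365.6] [134.9  70.8] 34.4
blue px [193.   2.] 218 z 0.202 rect [ 671.5 1353.7] [ 40.3 133.9] 75.3
blue px [167.  66.] 98 z -0.033 rect [ 536.6 1224.1] [17.6 18.4] 78.5
blue px [230. 127.] 223 z 0.042 rect [582.6 306.5] [93.1 43. ] 50.7
blue px [495. 154.] 257 z 0.231 rect [ 949.9 -291.9] [34.1 31.9] 6.1
blue px [367. 198.] 120 z 0.104 rect [ 752.3 -198.5] [24.8 24.2] 46.9
blue px [251. 256.] 348 z 0.042 rect [ 485.  -196.5] [32.1 55.1] 3.5
yellow px [265. 131.] 532 z 0.172 rect [612.9  51.9] [ 84.1 107.2] 82.2
yellow px [264. 167.] 568 z 0.042 rect [616.5  60.7] [126.3  69.5] 0.0
green px [192. 134.] 391 z 0.042 rect [468.4 298.6] [126.5  67.4] 1.9
green px [273. 240.] 651 z 0.083 rect [ 526.2 -194.6] [103.9  53.3] 89.4
[0.61475994 0.06992768 0.14236715] [ 0.03  0.53 -0.34  1.67  0.2   0.97  1.19]
```

Call:
step_arm:
  offset:
    - [0,0,0.7]
    - [0,0,2]
    - [0,0,4]
    - [0,0,6]
    - [0,0,7.5]
    - [0,0,8.5]
    - [0,0,9]
    - [0,0,9.3]
    - [0,0,9.5]
    - [0,0,9.6]
    - [0,0,9.6]
    - [0,0,9.6]
  twist:
    - [0,0,0]
    - [0,0,0]
    - [0,0,0]
    - [0,0,0]
    - [0,0,0]
    - [0,0,0]
    - [0,0,0]
    - [0,0,0]
    - [0,0,0]
    - [0,0,0]
    - [0,0,0]
    - [0,0,0]

```text
time: 10.8
ee_pos: [0.6149, 0.0705, 0.0465]
tool_rot: [[-1.0, -0.0, 0.0], [-0.0, 1.0, 0.0], [-0.0, 0.0, -1.0]]
contact_force: [0.4, -0.0, -0.8]
finger_gap: 0.0531
finger_force: 63.3
```

Contact hasn't started yet, so I'll go down in fine steps.

Call:
step_arm:
  offset:
    - [0,0,0.05]
    - [0,0,0.1]
    - [0,0,0.13]
    - [0,0,0.15]
    - [0,0,0.15]
  twist:
    - [0,0,0]
    - [0,0,0]
    - [0,0,0]
    - [0,0,0]
    - [0,0,0]

```text
time: 11.42
ee_pos: [0.6147, 0.0704, 0.0449]
tool_rot: [[-1.0, -0.0, 0.0], [-0.0, 1.0, -0.0], [-0.0, -0.0, -1.0]]
contact_force: [-0.2, -0.3, 0.4]
finger_gap: 0.0531
finger_force: 63.5
```

Call:
step_arm:
  offset:
    - [0,0,0.04]
    - [0,0,0.08]
    - [0,0,0.08]
  twist:
    - [0,0,0]
    - [0,0,0]
    - [0,0,0]

```text
time: 11.8
ee_pos: [0.6148, 0.0704, 0.0449]
tool_rot: [[-1.0, -0.0, 0.0], [-0.0, 1.0, -0.0], [-0.0, -0.0, -1.0]]
contact_force: [-4.0, -2.4, 8.4]
finger_gap: 0.0527
finger_force: 64.7
```

It's seated. Release and rise.

Call:
step_arm:
  offset:
    - [0,0,0]
    - [0,0,0]
    - [0,0,0]
    - [0,0,0]
    - [0,0,0]
    - [0,0,0]
    - [0,0,-0.5]
    - [0,0,-2]
    - [0,0,-4]
    - [0,0,-6.5]
    - [0,0,-9]
    - [0,0,-10]
    - [0,0,-10]
  twist:
    - [0,0,0]
    - [0,0,0]
    - [0,0,0]
    - [0,0,0]
    - [0,0,0]
    - [0,0,0]
    - [0,0,0]
    - [0,0,0]
    - [0,0,0]
    - [0,0,0]
    - [0,0,0]
    - [0,0,0]
    - [0,0,0]
  fingers: 0

```text
time: 13.42
ee_pos: [0.6152, 0.0705, 0.1449]
tool_rot: [[-1.0, -0.0, 0.002], [-0.0, 1.0, 0.0], [-0.002, 0.0, -1.0]]
contact_force: [0.2, -0.3, 0.0]
finger_gap: 0.0854
finger_force: 0.0
```

```bash
python3 - <<'E'
from h import *
im,P=cloud("side");cv2.imwrite("pics/s2.png",im);report(im,P)
E
```

```text
red px [224.  32.] 111 z 0.219 rect [695.9 708.4] [33.4 41.8] 64.7
red px [248. 144.] 504 z 0.043 rect [615.4 189.2] [126.5  82.7] 1.0
red px [305. 317.] 1457 z 0.043 rect [ 527.8 -367. ] [104.1  54.4] 2.6
red px [192. 350.] 2657 z 0.052 rect [ 320.9 -365.7] [135.5  71. ] 34.6
blue px [193.   2.] 218 z 0.202 rect [ 659.6 1355. ] [ 38.8 114.7] 70.3
blue px [237. 126.] 370 z 0.042 rect [616.3 299.2] [ 68.3 127. ] 88.6
blue px [495. 154.] 258 z 0.231 rect [ 949.9 -291.9] [33.7 31.1] 4.1
blue px [367. 198.] 119 z 0.104 rect [ 753.1 -197.7] [25.8 22.7] 31.0
blue px [251. 256.] 355 z 0.042 rect [ 484.8 -197.6] [31.6 54.8] 2.5
yellow px [265. 163.] 690 z 0.074 rect [614.5  68.2] [ 58.3 102.9] 89.3
green px [193. 134.] 391 z 0.042 rect [469.1 299.1] [127.1  65.6] 0.1
green px [273. 240.] 660 z 0.083 rect [ 526.2 -194.5] [104.5  53.4] 89.7
```

View pics/s2.png

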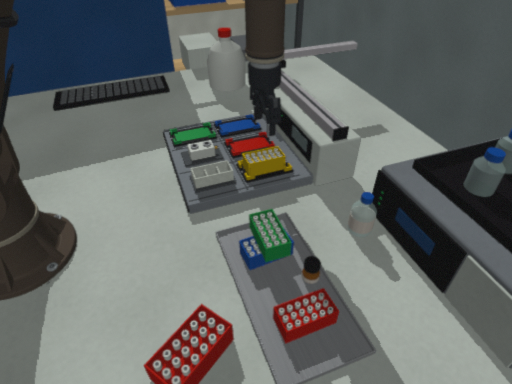

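Yellow sits flat in its holder at (265,163), and the jar and bottle haven't moved. Green is next, at about (.5255, −.194).

Call:
step_arm:
  offset:
    - [0.3,-0.8,0]
    - [0.9,-2.5,0]
    - [1.6,-4.7,0]
    - [2.4,-7,0]
    - [3.2,-9.4,0]
    - [4,-11.8,0]
    - [4.8,-14.2,0]
    - [5.6,-16.6,0]
    - [6.5,-19,0]
    - [7.3,-21.4,0]
    - [8,-23.6,0]
    - [8.6,-25.3,0]
    - [8.9,-26.2,0]
    - [9,-26.5,0]
    - [9,-26.5,0]
    - [9,-26.5,0]
  twist:
    - [0,0,0.05]
    - [0,0,0.15]
    - [0,0,0.29]
    - [0,0,0.43]
    - [0,0,0.57]
    - [0,0,0.71]
    - [0,0,0.85]
    - [0,0,0.99]
    - [0,0,1.13]
    - [0,0,1.27]
    - [0,0,1.4]
    - [0,0,1.5]
    - [0,0,1.56]
    - [0,0,1.571]
    - [0,0,1.571]
    - [0,0,1.571]

```text
time: 15.48
ee_pos: [0.5251, -0.1937, 0.1439]
tool_rot: [[-0.002, 1.0, 0.0], [1.0, 0.002, 0.0], [0.0, 0.0, -1.0]]
contact_force: [0.1, 0.4, -0.5]
finger_gap: 0.0852
finger_force: 0.0
```

```bash
python3 - <<'E'
from h import *
im,P=cloud("wrist");report(im,P)
E
```

```text
red px [ 86. 287.] 764 z 0.051 rect [ 406.8 -245.7] [179.9  13.9] 46.3
red px [254. 316.] 2701 z 0.042 rect [ 526.1 -265.2] [102.6 165.1] 0.5
red px [ 85. 361.] 224 z 0.208 rect [ 466.5 -203.9] [10.1  4.2] 23.4
blue px [300. 181.] 550 z 0.043 rect [ 563.6 -186.2] [13.8 53.1] 4.2
blue px [200. 185.] 1220 z 0.043 rect [ 481.6 -193.7] [26.7 53.7] 4.3
green px [252. 193.] 5676 z 0.083 rect [ 525.3 -191.2] [103.8  53.8] 89.4
```

Call:
step_arm:
  offset:
    - [0.1,0,1]
    - [0.2,0,2.5]
    - [0.2,0,4.5]
    - [0.2,0,6.5]
    - [0.2,0,8.2]
    - [0.2,0,8.9]
    - [0.2,0,9.1]
    - [0.2,0,9.1]
    - [0.2,0,9.1]
  twist:
    - [0,0,0]
    - [0,0,0]
    - [0,0,0]
    - [0,0,0]
    - [0,0,0]
    - [0,0,0]
    - [0,0,0]
    - [0,0,0]
    - [0,0,0]

```text
time: 16.65
ee_pos: [0.5252, -0.1927, 0.0536]
tool_rot: [[0.0, 1.0, 0.001], [1.0, -0.0, -0.0], [-0.0, 0.001, -1.0]]
contact_force: [0.2, 0.2, 0.1]
finger_gap: 0.0855
finger_force: 0.0
```

Call:
step_arm:
  offset:
    - [0,0,0]
    - [0,0,0]
    - [0,0,0]
    - [0,0,0]
    - [0,0,0]
    - [0,0,0]
    - [0,0,0]
    - [0,0,0]
  twist:
    - [0,0,0]
    - [0,0,0]
    - [0,0,0]
    - [0,0,0]
    - [0,0,0]
    - [0,0,0]
    - [0,0,0]
    - [0,0,0]
  fingers: 255

```text
time: 17.65
ee_pos: [0.5252, -0.1927, 0.0536]
tool_rot: [[0.0, 1.0, 0.001], [1.0, -0.0, -0.0], [-0.0, 0.001, -1.0]]
contact_force: [-0.8, 0.1, 5.4]
finger_gap: 0.0535
finger_force: 63.7
```

Call:
step_arm:
  offset:
    - [0,0,-0.3]
    - [0,0,-1]
    - [0,0,-2.5]
    - [0,0,-4.5]
    - [0,0,-6.5]
    - [0,0,-8.2]
    - [0,0,-9]
    - [0,0,-9]
    - [0,0,-9]
  twist:
    - [0,0,0]
    - [0,0,0]
    - [0,0,0]
    - [0,0,0]
    - [0,0,0]
    - [0,0,0]
    - [0,0,0]
    - [0,0,0]
    - [0,0,0]

```text
time: 18.77
ee_pos: [0.5244, -0.1924, 0.1425]
tool_rot: [[0.0, 1.0, -0.001], [1.0, -0.0, 0.0], [0.0, -0.001, -1.0]]
contact_force: [0.8, -1.3, -2.0]
finger_gap: 0.0531
finger_force: 63.2
```

Call:
step_arm:
  offset:
    - [0.8,-0.1,0]
    - [2.7,-0.3,0]
    - [5.5,-0.6,0]
    - [9,-1,0]
    - [12.5,-1.4,0]
    - [16,-1.8,0]
    - [20,-2.2,0]
    - [24,-2.7,0]
    - [28,-3.1,0]
    - [32,-3.6,0]
    - [36,-4,0]
    - [40,-4.5,0]
    - [43.5,-4.9,0]
    - [46.5,-5.2,0]
    - [48.7,-5.5,0]
    - [49.9,-5.6,0]
    - [50.2,-5.65,0]
    - [50.2,-5.65,0]
    - [50.2,-5.65,0]
    - [50.2,-5.65,0]
  twist:
    - [0,0,-0.03]
    - [0,0,-0.1]
    - [0,0,-0.2]
    - [0,0,-0.3]
    - [0,0,-0.41]
    - [0,0,-0.52]
    - [0,0,-0.64]
    - [0,0,-0.76]
    - [0,0,-0.88]
    - [0,0,-1.0]
    - [0,0,-1.12]
    - [0,0,-1.24]
    - [0,0,-1.36]
    - [0,0,-1.46]
    - [0,0,-1.54]
    - [0,0,-1.571]
    - [0,0,-1.571]
    - [0,0,-1.571]
    - [0,0,-1.571]
    - [0,0,-1.571]

```text
time: 21.28
ee_pos: [0.4686, 0.3087, 0.1431]
tool_rot: [[-1.0, 0.001, 0.0], [0.001, 1.0, -0.0], [-0.0, -0.0, -1.0]]
contact_force: [0.0, 0.7, -3.1]
finger_gap: 0.0526
finger_force: 63.2
```

Call:
step_arm:
  offset:
    - [0,0,0.7]
    - [0,0,2]
    - [0,0,4]
    - [0,0,6]
    - [0,0,7.5]
    - [0,0,8.5]
    - [0,0,9]
    - [0,0,9.3]
    - [0,0,9.5]
    - [0,0,9.5]
    - [0,0,9.5]
  twist:
    - [0,0,0]
    - [0,0,0]
    - [0,0,0]
    - [0,0,0]
    - [0,0,0]
    - [0,0,0]
    - [0,0,0]
    - [0,0,0]
    - [0,0,0]
    - [0,0,0]
    - [0,0,0]

```text
time: 22.65
ee_pos: [0.4685, 0.3096, 0.0483]
tool_rot: [[-1.0, -0.0, 0.0], [-0.0, 1.0, 0.0], [-0.0, 0.0, -1.0]]
contact_force: [-0.6, 0.3, -3.5]
finger_gap: 0.053
finger_force: 63.2
```

Expected contact height is TCP z ≈ .0455.

Call:
step_arm:
  offset:
    - [0,0,0.07]
    - [0,0,0.14]
    - [0,0,0.2]
    - [0,0,0.24]
    - [0,0,0.28]
    - [0,0,0.28]
    - [0,0,0.28]
  twist:
    - [0,0,0]
    - [0,0,0]
    - [0,0,0]
    - [0,0,0]
    - [0,0,0]
    - [0,0,0]
    - [0,0,0]

```text
time: 23.52
ee_pos: [0.4683, 0.3094, 0.0456]
tool_rot: [[-1.0, -0.0, 0.0], [-0.0, 1.0, -0.0], [-0.0, -0.0, -1.0]]
contact_force: [-2.2, -1.5, 6.0]
finger_gap: 0.0534
finger_force: 64.0
```

Call:
step_arm:
  offset:
    - [0,0,0]
    - [0,0,0]
    - [0,0,0]
    - [0,0,0]
    - [0,0,0]
    - [0,0,0]
    - [0,0,-0.5]
    - [0,0,-2]
    - [0,0,-4]
    - [0,0,-6.5]
    - [0,0,-9]
    - [0,0,-10]
    - [0,0,-10]
  twist:
    - [0,0,0]
    - [0,0,0]
    - [0,0,0]
    - [0,0,0]
    - [0,0,0]
    - [0,0,0]
    - [0,0,0]
    - [0,0,0]
    - [0,0,0]
    - [0,0,0]
    - [0,0,0]
    - [0,0,0]
    - [0,0,0]
  fingers: 0

```text
time: 25.15
ee_pos: [0.4687, 0.3096, 0.146]
tool_rot: [[-1.0, 0.0, 0.001], [0.0, 1.0, 0.001], [-0.001, 0.001, -1.0]]
contact_force: [-0.1, -0.6, -0.4]
finger_gap: 0.0854
finger_force: 0.0
```

Call:
step_arm:
  offset:
    - [-0.1,-1,0]
    - [-0.3,-3.5,0]
    - [-0.7,-7.5,0]
    - [-1.1,-12,0]
    - [-1.5,-17,0]
    - [-1.9,-22,0]
    - [-2.4,-27,0]
    - [-2.8,-32,0]
    - [-3.2,-37,0]
    - [-3.7,-42,0]
    - [-4.1,-47,0]
    - [-4.5,-52,0]
    - [-5,-57,0]
    - [-5.4,-61.5,0]
    - [-5.7,-65,0]
    - [-5.9,-67,0]
    - [-5.9,-67.5,0]
    - [-5.9,-67.5,0]
    - [-5.9,-67.5,0]
    - [-5.9,-67.5,0]
  twist:
    - [0,0,0]
    - [0,0,0]
    - [0,0,0]
    - [0,0,-0.01]
    - [0,0,-0.02]
    - [0,0,-0.03]
    - [0,0,-0.04]
    - [0,0,-0.04]
    - [0,0,-0.04]
    - [0,0,-0.04]
    - [0,0,-0.04]
    - [0,0,-0.04]
    - [0,0,-0.04]
    - [0,0,-0.04]
    - [0,0,-0.04]
    - [0,0,-0.04]
    - [0,0,-0.04]
    - [0,0,-0.04]
    - [0,0,-0.04]
    - [0,0,-0.04]

```text
time: 27.65
ee_pos: [0.5278, -0.3644, 0.1455]
tool_rot: [[-0.999, -0.042, 0.0], [-0.042, 0.999, 0.0], [-0.0, 0.0, -1.0]]
contact_force: [-0.3, 0.1, 0.1]
finger_gap: 0.0856
finger_force: 0.0
```

```bash
python3 - <<'E'
from h import *
for n in("wrist","side"):
    im,P=cloud(n);cv2.imwrite(f"pics/{n}3.png",im);print(n);report(im,P)
    if n=="wrist":
        q=P.reshape(-1,3);q=q[(q[:,0]>.55)&(q[:,0]<.62)&(q[:,1]>-.32)&(q[:,1]<-.25)&(q[:,2]>.042)&(q[:,2]<.06)]
        if len(q): print("jar",np.median(q,0),q.min(0),q.max(0))
E
```

```text
wrist
red px [283.  12.] 1014 z 0.051 rect [ 386.9 -345.9] [15.4 35.1] 3.0
red px [249. 183.] 4703 z 0.043 rect [ 527.3 -364.6] [103.6  53.6] 2.8
blue px [441. 181.] 2521 z 0.043 rect [ 518.7 -191.1] [103.3  54.1] 5.0
jar [ 0.57624883 -0.28812555  0.04977721] [ 0.56398531 -0.29640954  0.04203848] [ 0.59704497 -0.26847784  0.05215242]
side
red px [224.  32.] 112 z 0.219 rect [698.5 709.2] [33.5 45.3] 71.3
red px [249. 144.] 548 z 0.044 rect [615.3 187.6] [126.3  80.6] 0.2
red px [305. 318.] 1418 z 0.043 rect [ 528.6 -379.8] [103.9  78.9] 2.4
red px [192. 350.] 2650 z 0.052 rect [ 320.8 -365.9] [134.9  71.3] 34.8
blue px [189.   2.] 188 z 0.203 rect [ 668.9 1357.4] [ 30.  122.5] 81.1
blue px [236. 125.] 436 z 0.044 rect [614.1 307.8] [126.9  84.7] 0.9
blue px [495. 154.] 259 z 0.231 rect [ 948.2 -292.2] [33.  31.6] 83.2
blue px [367. 198.] 121 z 0.104 rect [ 752.8 -198.2] [23.7 23.8] 31.4
blue px [266. 251.] 899 z 0.043 rect [ 520.6 -193.5] [102.7  55.5] 5.0
yellow px [263. 164.] 795 z 0.074 rect [614.8  67.4] [103.7  56.8] 0.2
green px [192. 133.] 511 z 0.072 rect [468.9 304.6] [ 53.  105.3] 88.4
```

View pics/wrist3.png

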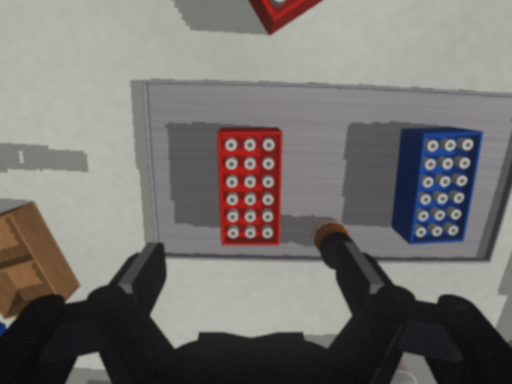

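The wrist view shows the red rack at (249,183), the jar at (330,235) and blue at (441,185). The path down to red is clear.

Call:
step_arm:
  offset:
    - [0,0,1]
    - [0,0,3]
    - [0,0,5.5]
    - [0,0,8]
    - [0,0,10.5]
    - [0,0,12]
    - [0,0,12.8]
    - [0,0,13.1]
    - [0,0,13.1]
    - [0,0,13.1]
  twist:
    - [0,0,-0.01]
    - [0,0,-0.01]
    - [0,0,-0.01]
    - [0,0,-0.01]
    - [0,0,-0.01]
    - [0,0,-0.01]
    - [0,0,-0.01]
    - [0,0,-0.01]
    - [0,0,-0.01]
    - [0,0,-0.01]

```text
time: 29.0
ee_pos: [0.5279, -0.3658, 0.015]
tool_rot: [[-0.999, -0.05, 0.001], [-0.05, 0.999, -0.001], [-0.001, -0.001, -1.0]]
contact_force: [-0.3, -0.1, 1.0]
finger_gap: 0.0856
finger_force: 0.0
```

Call:
step_arm:
  offset:
    - [0,0,0]
    - [0,0,0]
    - [0,0,0]
    - [0,0,0]
    - [0,0,0]
    - [0,0,0]
    - [0,0,0]
    - [0,0,0]
  twist:
    - [0,0,0]
    - [0,0,0]
    - [0,0,0]
    - [0,0,0]
    - [0,0,0]
    - [0,0,0]
    - [0,0,0]
    - [0,0,0]
  fingers: 255

```text
time: 30.0
ee_pos: [0.5277, -0.3658, 0.0148]
tool_rot: [[-0.999, -0.05, 0.001], [-0.05, 0.999, -0.001], [-0.001, -0.001, -1.0]]
contact_force: [-0.7, -0.7, 6.1]
finger_gap: 0.0531
finger_force: 64.5
```

Call:
step_arm:
  offset:
    - [0,0,-0.3]
    - [0,0,-1]
    - [0,0,-2.5]
    - [0,0,-4.5]
    - [0,0,-7]
    - [0,0,-9.5]
    - [0,0,-11.5]
    - [0,0,-12.7]
    - [0,0,-13]
    - [0,0,-13]
    - [0,0,-13]
  twist:
    - [0,0,0]
    - [0,0,0]
    - [0,0,0]
    - [0,0,0]
    - [0,0,0]
    - [0,0,0]
    - [0,0,0]
    - [0,0,0]
    - [0,0,0]
    - [0,0,0]
    - [0,0,0]

```text
time: 31.38
ee_pos: [0.527, -0.3653, 0.1434]
tool_rot: [[-0.999, -0.05, -0.001], [-0.05, 0.999, 0.001], [0.001, 0.001, -1.0]]
contact_force: [0.5, -0.5, -1.6]
finger_gap: 0.0527
finger_force: 63.6
```

Call:
step_arm:
  offset:
    - [-0.2,0.9,0]
    - [-0.6,3,0]
    - [-1.3,6.2,0]
    - [-2.1,10,0]
    - [-2.9,14,0]
    - [-3.8,18,0]
    - [-4.6,22,0]
    - [-5.5,26.5,0]
    - [-6.4,31,0]
    - [-7.4,35.5,0]
    - [-8.3,40,0]
    - [-9.2,44,0]
    - [-10,48,0]
    - [-10.7,51.3,0]
    - [-11.2,53.6,0]
    - [-11.4,54.7,0]
    - [-11.5,55,0]
    - [-11.5,55,0]
    - [-11.5,55,0]
    - [-11.5,55,0]
  twist:
    - [0,0,0]
    - [0,0,0.01]
    - [0,0,0.02]
    - [0,0,0.03]
    - [0,0,0.04]
    - [0,0,0.05]
    - [0,0,0.05]
    - [0,0,0.05]
    - [0,0,0.05]
    - [0,0,0.05]
    - [0,0,0.05]
    - [0,0,0.05]
    - [0,0,0.05]
    - [0,0,0.05]
    - [0,0,0.05]
    - [0,0,0.05]
    - [0,0,0.05]
    - [0,0,0.05]
    - [0,0,0.05]
    - [0,0,0.05]

```text
time: 33.88
ee_pos: [0.6148, 0.1886, 0.1443]
tool_rot: [[-1.0, 0.001, 0.0], [0.001, 1.0, -0.0], [-0.0, -0.0, -1.0]]
contact_force: [-0.2, 0.6, -1.2]
finger_gap: 0.0533
finger_force: 63.6
```

Call:
step_arm:
  offset:
    - [0,0,0.7]
    - [0,0,2]
    - [0,0,4]
    - [0,0,6]
    - [0,0,7.5]
    - [0,0,8.5]
    - [0,0,9]
    - [0,0,9.3]
    - [0,0,9.4]
    - [0,0,9.4]
    - [0,0,9.4]
  twist:
    - [0,0,0]
    - [0,0,0]
    - [0,0,0]
    - [0,0,0]
    - [0,0,0]
    - [0,0,0]
    - [0,0,0]
    - [0,0,0]
    - [0,0,0]
    - [0,0,0]
    - [0,0,0]

```text
time: 35.25
ee_pos: [0.6149, 0.1896, 0.0506]
tool_rot: [[-1.0, -0.0, 0.001], [-0.0, 1.0, 0.0], [-0.001, 0.0, -1.0]]
contact_force: [-0.2, 0.1, -2.1]
finger_gap: 0.0533
finger_force: 63.6
```

Call:
step_arm:
  offset:
    - [0,0,0.1]
    - [0,0,0.2]
    - [0,0,0.28]
    - [0,0,0.34]
    - [0,0,0.38]
    - [0,0,0.41]
    - [0,0,0.41]
    - [0,0,0.41]
  twist:
    - [0,0,0]
    - [0,0,0]
    - [0,0,0]
    - [0,0,0]
    - [0,0,0]
    - [0,0,0]
    - [0,0,0]
    - [0,0,0]

```text
time: 36.25
ee_pos: [0.6147, 0.1895, 0.0467]
tool_rot: [[-1.0, -0.0, 0.0], [-0.0, 1.0, -0.0], [-0.0, -0.0, -1.0]]
contact_force: [-3.5, -1.0, 5.3]
finger_gap: 0.0532
finger_force: 64.8
```

Call:
step_arm:
  offset:
    - [0,0,0]
    - [0,0,0]
    - [0,0,0]
    - [0,0,0]
    - [0,0,0]
    - [0,0,0]
    - [0,0,-0.5]
    - [0,0,-2]
    - [0,0,-4]
    - [0,0,-6.5]
    - [0,0,-9]
    - [0,0,-10]
    - [0,0,-10]
  twist:
    - [0,0,0]
    - [0,0,0]
    - [0,0,0]
    - [0,0,0]
    - [0,0,0]
    - [0,0,0]
    - [0,0,0]
    - [0,0,0]
    - [0,0,0]
    - [0,0,0]
    - [0,0,0]
    - [0,0,0]
    - [0,0,0]
  fingers: 0

```text
time: 37.88
ee_pos: [0.6152, 0.1897, 0.1472]
tool_rot: [[-1.0, -0.0, 0.002], [-0.0, 1.0, 0.001], [-0.002, 0.001, -1.0]]
contact_force: [0.0, 0.7, 0.0]
finger_gap: 0.0852
finger_force: 0.0
```

Call:
step_arm:
  offset:
    - [0.2,-0.8,0]
    - [0.7,-2.8,0]
    - [1.4,-5.6,0]
    - [2.4,-9.5,0]
    - [3.4,-13.5,0]
    - [4.4,-17.5,0]
    - [5.4,-21.5,0]
    - [6.4,-25.5,0]
    - [7.4,-29.5,0]
    - [8.3,-33,0]
    - [9,-36,0]
    - [9.5,-37.7,0]
    - [9.6,-38.05,0]
    - [9.6,-38.05,0]
    - [9.6,-38.05,0]
    - [9.6,-38.05,0]
  twist:
    - [0,0,0]
    - [0,0,-0.01]
    - [0,0,-0.02]
    - [0,0,-0.03]
    - [0,0,-0.04]
    - [0,0,-0.05]
    - [0,0,-0.06]
    - [0,0,-0.07]
    - [0,0,-0.08]
    - [0,0,-0.085]
    - [0,0,-0.085]
    - [0,0,-0.085]
    - [0,0,-0.085]
    - [0,0,-0.085]
    - [0,0,-0.085]
    - [0,0,-0.085]

```text
time: 39.88
ee_pos: [0.5191, -0.1899, 0.1461]
tool_rot: [[-0.996, -0.087, 0.0], [-0.087, 0.996, 0.0], [-0.0, 0.0, -1.0]]
contact_force: [1.0, 0.7, 0.1]
finger_gap: 0.0854
finger_force: 0.0
```

```bash
python3 - <<'E'
from h import *
im,P=cloud("wrist");report(im,P)
E
```

```text
red px [77. 11.] 1658 z 0.051 rect [ 387.9 -345.7] [13.3 30. ] 1.5
blue px [249. 183.] 4181 z 0.043 rect [ 519.1 -190.6] [103.4  53. ] 5.2
yellow px [478. 257.] 244 z 0.045 rect [558.   37.2] [17.  27.6] 47.9
yellow px [502. 297.] 238 z 0.075 rect [589.4  47.7] [ 9.6 57. ] 88.6
```

Call:
step_arm:
  offset:
    - [0,0,1]
    - [0,0,3]
    - [0,0,5.5]
    - [0,0,8]
    - [0,0,10.5]
    - [0,0,12]
    - [0,0,12.8]
    - [0,0,13.1]
    - [0,0,13.1]
    - [0,0,13.1]
  twist:
    - [0,0,0]
    - [0,0,0]
    - [0,0,0]
    - [0,0,0]
    - [0,0,0]
    - [0,0,0]
    - [0,0,0]
    - [0,0,0]
    - [0,0,0]
    - [0,0,0]

```text
time: 41.18
ee_pos: [0.5192, -0.1911, 0.0158]
tool_rot: [[-0.996, -0.085, 0.001], [-0.085, 0.996, -0.0], [-0.001, -0.0, -1.0]]
contact_force: [-0.4, 0.3, -0.3]
finger_gap: 0.0854
finger_force: 0.0
```

Call:
step_arm:
  offset:
    - [0,0,0]
    - [0,0,0]
    - [0,0,0]
    - [0,0,0]
    - [0,0,0]
    - [0,0,0]
    - [0,0,0]
    - [0,0,0]
  twist:
    - [0,0,0]
    - [0,0,0]
    - [0,0,0]
    - [0,0,0]
    - [0,0,0]
    - [0,0,0]
    - [0,0,0]
    - [0,0,0]
  fingers: 255

```text
time: 42.18
ee_pos: [0.519, -0.1911, 0.0157]
tool_rot: [[-0.996, -0.085, 0.001], [-0.085, 0.996, -0.0], [-0.001, -0.0, -1.0]]
contact_force: [-0.5, 0.8, 5.2]
finger_gap: 0.053
finger_force: 63.7
```

Call:
step_arm:
  offset:
    - [0,0,-0.3]
    - [0,0,-1]
    - [0,0,-2.5]
    - [0,0,-4.5]
    - [0,0,-7]
    - [0,0,-9.5]
    - [0,0,-11.5]
    - [0,0,-12.7]
    - [0,0,-13]
    - [0,0,-13]
    - [0,0,-13]
  twist:
    - [0,0,0]
    - [0,0,0]
    - [0,0,0]
    - [0,0,0]
    - [0,0,0]
    - [0,0,0]
    - [0,0,0]
    - [0,0,0]
    - [0,0,0]
    - [0,0,0]
    - [0,0,0]

```text
time: 43.55
ee_pos: [0.5183, -0.1908, 0.1444]
tool_rot: [[-0.996, -0.085, -0.001], [-0.085, 0.996, 0.0], [0.001, 0.001, -1.0]]
contact_force: [0.1, -0.2, -1.7]
finger_gap: 0.0529
finger_force: 63.1
```

Call:
step_arm:
  offset:
    - [-0.2,0.8,0]
    - [-0.8,2.7,0]
    - [-1.5,5.5,0]
    - [-2.5,9,0]
    - [-3.5,12.5,0]
    - [-4.5,16,0]
    - [-5.6,20,0]
    - [-6.7,24,0]
    - [-7.9,28,0]
    - [-9,32,0]
    - [-9.8,35,0]
  twist:
    - [0,0,0]
    - [0,0,0.01]
    - [0,0,0.02]
    - [0,0,0.03]
    - [0,0,0.04]
    - [0,0,0.05]
    - [0,0,0.06]
    - [0,0,0.07]
    - [0,0,0.08]
    - [0,0,0.085]
    - [0,0,0.085]

```text
time: 44.92
ee_pos: [0.5862, 0.1691, 0.1447]
tool_rot: [[-1.0, -0.002, -0.001], [-0.002, 1.0, 0.001], [0.001, 0.001, -1.0]]
contact_force: [1.0, -0.8, -2.2]
finger_gap: 0.053
finger_force: 63.1
```

```bash
python3 - <<'E'
from h import *
for n in("scene0","side0"):
    q=np.load(n+".npz")["P"].reshape(-1,3)
    q=q[(q[:,0]>.6)&(q[:,0]<.9)&(q[:,1]>.2)&(q[:,1]<.65)&(q[:,2]>.1)&(q[:,2]<.22)]
    for a,b in((.1,.17),(.17,.22)):
        for y in np.arange(.2,.65,.05):
            r=q[(q[:,2]>a)&(q[:,2]<b)&(q[:,1]>y)&(q[:,1]<y+.05)]
            if len(r)>8: print(n,a,y.round(2),len(r),np.percentile(r[:,0],[2,98]).round(3),r[:,2].max().round(3))
E
```

```text
scene0 0.1 0.2 474 [0.729 0.846] 0.165
scene0 0.1 0.25 440 [0.729 0.846] 0.165
scene0 0.1 0.3 419 [0.729 0.846] 0.166
scene0 0.1 0.35 373 [0.729 0.846] 0.166
scene0 0.1 0.4 259 [0.718 0.821] 0.17
scene0 0.1 0.6 72 [0.67 0.73] 0.137
scene0 0.17 0.4 839 [0.721 0.895] 0.215
scene0 0.17 0.45 97 [0.721 0.897] 0.215
side0 0.1 0.2 251 [0.726 0.841] 0.161
side0 0.1 0.25 299 [0.726 0.839] 0.161
side0 0.1 0.3 173 [0.726 0.799] 0.16
side0 0.1 0.35 20 [0.726 0.767] 0.131
side0 0.1 0.4 47 [0.722 0.747] 0.157
side0 0.1 0.6 84 [0.665 0.735] 0.129
side0 0.17 0.4 158 [0.719 0.898] 0.208
side0 0.17 0.45 18 [0.719 0.85 ] 0.208
```

The needle head (x > .718, y > .40) is clear of the path, so I carry on to the blue holder.

Call:
step_arm:
  offset:
    - [-0.7,3,0]
    - [-1.4,6.5,0]
    - [-2,10,0]
    - [-2.5,12.7,0]
    - [-2.7,13.9,0]
    - [-2.8,14.3,0]
    - [-2.8,14.3,0]
    - [-2.8,14.3,0]
    - [-2.8,14.3,0]
  twist:
    - [0,0,0]
    - [0,0,0]
    - [0,0,0]
    - [0,0,0]
    - [0,0,0]
    - [0,0,0]
    - [0,0,0]
    - [0,0,0]
    - [0,0,0]

```text
time: 46.05
ee_pos: [0.6149, 0.3081, 0.1452]
tool_rot: [[-1.0, 0.001, 0.0], [0.001, 1.0, -0.0], [-0.0, -0.0, -1.0]]
contact_force: [0.4, 0.3, -1.0]
finger_gap: 0.053
finger_force: 63.2
```

Call:
step_arm:
  offset:
    - [0,0,0.7]
    - [0,0,2]
    - [0,0,4]
    - [0,0,6]
    - [0,0,7.5]
    - [0,0,8.5]
    - [0,0,9]
    - [0,0,9.3]
    - [0,0,9.4]
    - [0,0,9.4]
    - [0,0,9.4]
  twist:
    - [0,0,0]
    - [0,0,0]
    - [0,0,0]
    - [0,0,0]
    - [0,0,0]
    - [0,0,0]
    - [0,0,0]
    - [0,0,0]
    - [0,0,0]
    - [0,0,0]
    - [0,0,0]

```text
time: 47.42
ee_pos: [0.6148, 0.3092, 0.0515]
tool_rot: [[-1.0, -0.0, 0.001], [-0.0, 1.0, 0.0], [-0.001, 0.0, -1.0]]
contact_force: [0.4, 0.2, -1.4]
finger_gap: 0.0528
finger_force: 63.2
```

Call:
step_arm:
  offset:
    - [0,0,0.1]
    - [0,0,0.2]
    - [0,0,0.28]
    - [0,0,0.34]
    - [0,0,0.38]
    - [0,0,0.41]
    - [0,0,0.41]
    - [0,0,0.41]
  twist:
    - [0,0,0]
    - [0,0,0]
    - [0,0,0]
    - [0,0,0]
    - [0,0,0]
    - [0,0,0]
    - [0,0,0]
    - [0,0,0]

```text
time: 48.42
ee_pos: [0.6146, 0.309, 0.0477]
tool_rot: [[-1.0, -0.0, 0.0], [-0.0, 1.0, -0.0], [-0.0, -0.0, -1.0]]
contact_force: [-2.9, -2.4, 5.8]
finger_gap: 0.0531
finger_force: 64.2
```

It's seated. I'll release, rise and back away for a final check.

Call:
step_arm:
  offset:
    - [0,0,0]
    - [0,0,0]
    - [0,0,0]
    - [0,0,0]
    - [0,0,0]
    - [0,0,0]
    - [0,0,-0.5]
    - [0,0,-2]
    - [0,0,-4]
    - [0,0,-7]
    - [0,0,-11]
    - [0,0,-15]
    - [0,-4,-19]
    - [0,-9,-22]
    - [0,-14,-24]
    - [0,-19,-25]
    - [0,-22,-25]
    - [0,-22,-25]
    - [0,-22,-25]
    - [0,-22,-25]
  twist:
    - [0,0,0]
    - [0,0,0]
    - [0,0,0]
    - [0,0,0]
    - [0,0,0]
    - [0,0,0]
    - [0,0,0]
    - [0,0,0]
    - [0,0,0]
    - [0,0,0]
    - [0,0,0]
    - [0,0,0]
    - [0,0,0]
    - [0,0,0]
    - [0,0,0]
    - [0,0,0]
    - [0,0,0]
    - [0,0,0]
    - [0,0,0]
    - [0,0,0]
  fingers: 0

```text
time: 50.92
ee_pos: [0.6144, 0.0908, 0.2974]
tool_rot: [[-1.0, -0.002, 0.0], [-0.002, 1.0, 0.001], [-0.0, 0.001, -1.0]]
contact_force: [-0.7, 0.1, 0.6]
finger_gap: 0.0853
finger_force: 0.0
```

```bash
python3 - <<'E'
from h import *
im,P=cloud("side");cv2.imwrite("pics/s4.png",im);report(im,P)
im,P=cloud("scene");report(im,P)
E
```

```text
red px [224.  32.] 116 z 0.219 rect [698.7 710.2] [35.9 45.5] 76.9
red px [248. 142.] 641 z 0.073 rect [616.7 187.4] [103.6  58. ] 0.1
red px [192. 350.] 2659 z 0.052 rect [ 320.8 -365.8] [135.   71.1] 34.6
blue px [193.   2.] 218 z 0.202 rect [ 666.1 1357.1] [ 33.8 117.3] 80.8
blue px [102.  43.] 296 z 0.134 rect [ 255.6 1220.9] [17.6 80.2] 83.9
blue px [236. 124.] 441 z 0.073 rect [613.6 294.9] [ 52.1 106.4] 76.8
blue px [495. 154.] 256 z 0.231 rect [ 948.2 -291.9] [32.1 31.5] 22.9
blue px [367. 198.] 119 z 0.105 rect [ 752.5 -198. ] [23.1 23.6] 48.5
yellow px [265. 163.] 658 z 0.074 rect [614.1  68.3] [102.9  58.7] 1.1
green px [191. 133.] 478 z 0.073 rect [468.5 303. ] [ 54.1 106.1] 85.2
red px [396.  43.] 156 z 0.223 rect [700.8 717.7] [45.1 51.1] 45.9
red px [314. 161.] 572 z 0.077 rect [616.2 188.6] [ 59.6 106.5] 90.0
red px [123. 262.] 1100 z 0.053 rect [ 322.1 -363.4] [134.1  73.3] 34.8
blue px [327. 140.] 348 z 0.075 rect [615.9 296.3] [ 37.6 102.8] 88.3
blue px [307. 259.] 76 z 0.109 rect [ 754.3 -195.7] [19.1 23.1] 24.0
blue px [387. 294.] 251 z 0.234 rect [ 949.2 -290.3] [32.6 31. ] 85.3
blue px [352. 370.] 331 z 0.234 rect [ 938.7 -459.8] [30.6 32.2] 4.1
yellow px [299. 185.] 504 z 0.077 rect [615.6  69.5] [105.1  58.5] 0.3
```

View pics/s4.png

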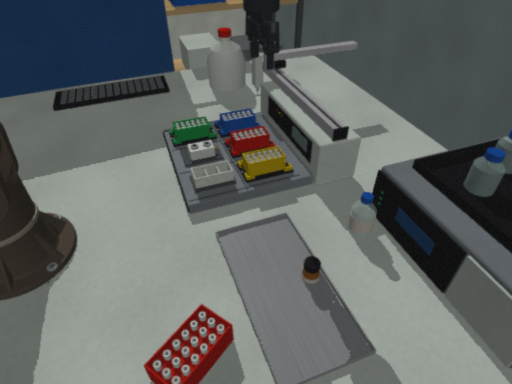

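All four racks sit in their own colours: green (191,131), blue (237,123), red (248,141) and yellow (265,163), with tops at about 75 mm. The jar (312,268) and bottle (363,212) are standing where they were.

```bash
python3 -c "
from station import manip
print(manip.hand_in())"
```

```text
the job is handed in; nothing more can be done
None
```

All four racks are in the holders of their own colour, upper racks moved first, and the job was handed in at about 51 s; the jar and solvent bottle were left standing where they were.

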